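# Take the dial padlock off the lab strongbox and hold it out open

### The job

Unlock the strongbox on the electronics bench: turn the padlock's dial until its red mark clicks into the notch at the black index line, pull the lock so that its shackle is drawn fully open, and work the open shackle out of the hasp staple. Then carry the lock to the red mat and present it there: finish while still holding it up over the mat, at least 15 cm above the bench, dial facing up and shackle open, resting on nothing. Leave the solder reel, the flux tin and the screwdriver where they are.

Things in the scene. Friction and masses are not known exactly. Their poses are not given: they have to be found in the camera images.
- staple (a point): Hasp staple: fixed upright loop of 6 mm dark steel bar on the strongbox's level deck. Point: on the deck (110 mm above the bench), midway between its uprights. Axes: the strongbox's (z up, x to its rear, y to its left). Loop in the x-z plane, uprights centred at x = -12 and +12 mm, opening 18 mm wide and 21 mm high, top at 27 mm. Hasp strap let in flush with the deck.
- strongbox: Fixed grey steel box with blue lid, 340 (x) x 360 (y) mm. Origin on the bench under its centre; staple at x = -95, y = +45 mm. Its top is a level deck, 110 mm high, from the front edge (x = -170 mm, robot side) to x = -50 mm; the lid behind is 4 mm higher.
- lock_center (a point): Centre of the brass padlock's body (loose, 0.35 kg), 52 x 52 mm, 24 mm thick, on the deck, dial up. Axes: z out of the dial face, x towards the shackle; x starts along the staple's +y (within 0.06 rad), body on the staple's -y side, staple about 46 mm ahead of this point. Shackle: 8 mm steel U in the body's mid-plane, legs at y = -14 mm (toe, through the staple) and +14 mm (heel, outside it).
- lock: The same padlock; origin under the body, 12 mm below lock_center, same axes. Gripped by its dial or body it can be dragged and lifted. While the dial is held at a fixed place the body can twist with it up to some 0.15 rad either way, until the toe leg bears on the staple.
- dial_grip (a point): Point of the lock on the dial's turning axis, half-way up its fluted black grip: 23 mm above lock_center, at x = -4 mm. Axes are the lock's and do not turn with the dial. Grip 30 mm in diameter, 16 mm tall (15 to 31 mm above lock_center); under it a skirt 40 mm in diameter, 3 mm thick, on the lock's face.
- dial (a joint): Angle of the dial's red mark from the black index line on the lock's face (on the shackle side), rad, counter-clockwise positive from above. Click notches every 30 degrees, one at 0; some 0.04 N m turns it over a click. Starts at 0.5 to 2.1, the other numbers being dialled already. The shackle is free only within about 0.1 of 0, else blocked after 2 mm; once it is drawn out the dial may turn.
- shackle (a joint): How far the shackle is drawn out of the lock's body, m: 0 shut, 0.022 fully open (stop). Slides along the lock's x against 2.5 N friction, stays where left. Dragging the lock away from the staple (its -x) draws it: first some 5 mm free until the crown meets the staple, then 22 mm.
- toe (a point): Rounded tip of the toe leg, 8 mm round; moves with the shackle, axes the lock's. Shut: sunk 6 mm in the body. Fully open: 16 mm ahead of the body's front face (x = 42 mm from lock_center). Push the open lock back towards the staple until this tip is right through, the staple in the gap between tip and body (34 mm ahead of lock_center), and it lifts straight up.
- mat: Red soldering mat, fixed flat on the bench, 240 mm (x) by 300 mm (y), 5 mm thick. Origin under its centre, z up.
- solder_reel: Bystander: solder reel standing on the blue lid, 52 mm in diameter, 38 mm high; origin under its centre.
- flux_tin: Bystander: low round brass tin with yellow cap on the blue lid, 50 mm in diameter, 26 mm high; origin under its centre.
- screwdriver: Bystander: orange screwdriver lying on the red mat, 150 mm long; origin under its middle, x along it.

How it is judged:
On the way, in this order (a step that is already met when the one before it is completed fails the run):
1. the dial stands at the index line (within 0.12 rad) with the shackle still shut (value of joint dial between -0.12 and 0.12 rad and value of joint shackle below 0.004 m), for 0.1 s.
2. the shackle is drawn open (18 mm or more) at the staple (value of joint shackle above 0.018 m and height (world z) of lock_center below 0.16 m), for 0.1 s.
At the end, for the whole second after the job is handed in: the lock is held in the fingers and still, its centre over the red mat and at least 150 mm above the bench, dial up (within 0.5 rad), shackle drawn 14 mm or more, touching neither strongbox nor mat (value of joint shackle above 0.014 m and height (world z) of lock_center above 0.15 m and angle between lock_center's own z axis and vertical below 0.5 rad and x of lock_center in the frame of mat between -0.12 and 0.12 m and y of lock_center in the frame of mat between -0.15 and 0.15 m and contact force between the fingers and lock above 0.5 N and contact force between lock and strongbox below 0.05 N and contact force between lock and mat below 0.05 N and linear speed of lock below 0.05 m/s); the arm keeps its last pose, push and grip.
It fails at once if the solder reel was moved by more than 30 mm (distance of solder_reel from where it was at the start of the episode above 0.03 m).
It fails at once if the flux tin was moved by more than 30 mm (distance of flux_tin from where it was at the start of the episode above 0.03 m).
It fails at once if the screwdriver was moved by more than 30 mm (distance of screwdriver from where it was at the start of the episode above 0.03 m).
It also fails if it takes over 48 s, if anything falls off the work surface, if the arm or the gripper's body presses on something with over 40 N, if the wrist force passes 120 N, or if a joint passes its speed limit or range.

### The arm

A 6-joint arm with a two-finger parallel gripper is mounted at the origin on the work surface. World frame = base frame: x ahead of the robot, y to its left, z up, the work surface at z = 0. Lengths are in m, angles in rad, forces in N, time in s.
With the tool pointing down it reaches from about 0.375 to 0.9 m from the base axis. Payload 3.1 kg.
Tool frame: the origin (TCP) lies midway between the tips of the shut fingers; the grasp point (between the pads) lies 19 mm behind it; z points along the fingers, y is the line along which they close (so a half turn about z gives the same grasp; the last joint's range is limited). The gripper opens to 85 mm and grips with 20 to 120 N. Pads are 22 mm wide; open, the fingers measure 114 mm over their backs; the gripper's body (76 mm by 85 mm) begins 54 mm behind the grasp point. The pads swing forward as they close: fully open they stand 13 mm farther back than shut.
Start: joints at [-1.391, 0.527, 1.433, -0, 1.181, -0.178], TCP at [0.219, -0.585, 0.211] pointing down, gripper open.
Joint ranges: [-3.08, 3.08], [-0.75, 2.2], [0.22, 2.44], [-1.43, 4.57], [0, 2.65], [-2.85, 2.85]. Speed limits (rad/s): [2.79, 2.79, 3.14, 3.14, 3.14, 3.14].

### API

Orientations are given as a unit quaternion [x, y, z, w].
In Python, from station import monitor, read_camera, workorder gives the robot as it stands.
- The arm moves only by the tool send_rows, never from a script. Its argument "rows" is a list of rows, each an object with "travel": the shift along the tool's x, y, z in cm, a list of three; "twist": the turn, a rotation vector about the tool's x, y, z in rad, a list of three; "hand": the finger opening in cm, from 0 to 8.54. In form: [{"travel": [dx, dy, dz], "twist": [ax, ay, az], "hand": hand}, ...]. A call has 1 to 12 rows; each row shifts and turns the commanded pose from where the row before left it, along the tool's axes as they then stand; what a row does not reach is not made up. A row lasts 1/10 s, in which the tool goes at most 50 mm and 8.59 degrees, less where a joint would pass 70% of its speed; a pose out of reach is approached as far as the arm can. A call with a gripper value outside its range is refused whole. The fingers move at their own pace and stop on an object; "grip_force" is the grip in N (left out, the last holds). Time passes only in rows, so rows that do not move let the fingers close. It gives the time, the measured TCP pose, the force, the opening and the grip force at its end, in the units of the state.
- monitor.observe(): the state, without advancing time (a new reading comes with each control period).
- read_camera(name): name is "scene" or "side" or "wrist"; returns a dict with "img" (384x512x3 uint8, red, green, blue), "camera_matrix" (3x3 intrinsics, pixels), "position" and "rotation" of the camera in the world. Camera axes: x right, y up, looking along -z (the intrinsics and any distortion apply to the point x, -y, -z); pixel columns grow to the right and rows downward; lengths in m; the calibration is good to about 2 mm. A picture is of the moment at which its call begins. There is no depth.
- workorder.close_job(): hands the job in; it is judged then, once.
The state is a dict: "time": time; "qpos": joint angles; "joint_vel": joint speeds; "effort": joint torques, N m; "eef_pos": TCP position; "tcp_rot": TCP orientation; "ft_force": force on the tool from outside, world axes, zero at the start; "ft_torque": the same for the moment, N m; "finger_gap": finger opening in m; "grip_force": force on a finger pad.
Only numpy, scipy, OpenCV 4.12 (cv2) and the standard library are available. Lean on these libraries where they do the work, as an engineer would, in place of code of your own. Each camera call takes 0.05 s, during which the arm holds its last target. There are 200 camera calls.

## Working session

There is one attempt and no reset: what is moved stays moved. The work goes in short steps, Python scripts to look and compute and a tool call to move; the robot and the scene stay as the last step left them, time stands still between calls to the robot, and variables do not carry over. Pictures are saved under pics/ and viewed, at most 10 in all, crops included, and the job is handed in when it is done.

Besides the shell and the picture viewer there is one more tool, called after "Request:" by a JSON object that holds its "name" and its "arguments", one argument or row to a line. send_rows: Moves the arm, as the interface text tells. Its arguments: {"type":"object","properties":{"rows":{"type":"array","items":{"type":"object","properties":{"travel":{"type":"array","items":{"type":"number"}},"twist":{"type":"array","items":{"type":"number"}},"hand":{"type":"number"}}}},"grip_force":{"type":"number"}},"required":["rows"]}

```bash
mkdir -p pics; ls; python3 - <<'E'
from station import monitor, read_camera
import cv2,numpy as np
s=monitor.observe()
for k in s: print(k,np.round(s[k],4))
for n in ["scene","side","wrist"]:
    c=read_camera(n); cv2.imwrite(f"pics/{n}0.png",c["img"][:,:,::-1])
    print(n,c["camera_matrix"].tolist(),np.round(c["position"],4),np.round(c["rotation"],4).tolist(),[k for k in c])
a=[cv2.imread(f"pics/{n}0.png") for n in ["scene","side"]]
cv2.imwrite("pics/both.png",np.vstack(a)) 
E
```

```text
pics
time 0.0
qpos [-1.3905  0.5284  1.4339 -0.      1.1814 -0.1785]
joint_vel [ 0.0016  0.0004  0.0005  0.0009  0.0025 -0.0005]
effort [-7.00000e-04 -4.42352e+01 -1.78026e+01 -2.00000e-04  8.60000e-03
  0.00000e+00]
eef_pos [ 0.2193 -0.5844  0.2096]
tcp_rot [ 0.984   0.1784 -0.     -0.0011]
ft_force [-0.5032  0.0206  0.239 ]
ft_torque [-0.0042  0.0042 -0.0234]
grip_force 0.0
finger_gap 0.0853
scene [[355.98531177005003, 0.0, 257.7401619424342], [0.0, 355.98531177005003, 196.71530190725645], [0.0, 0.0, 1.0]] [ 0.8035 -0.3365  0.7649] [0.2569, 0.0732, 0.278, 0.9227] ['img', 'camera_matrix', 'position', 'rotation']
side [[443.49682012062584, 0.0, 257.5831938333059], [0.0, 443.49682012062584, 191.33787370696754], [0.0, 0.0, 1.0]] [0.2866 0.5074 0.8449] [-0.0999, 0.3207, 0.9042, -0.2639] ['img', 'camera_matrix', 'position', 'rotation']
wrist [[265.78469075670364, 0.0, 254.85220685819394], [0.0, 265.78469075670364, 190.47941630963635], [0.0, 0.0, 1.0]] [ 0.2932 -0.5566  0.3728] [-0.1289, 0.0903, -0.5623, 0.8118] ['img', 'camera_matrix', 'position', 'rotation']
```

View pics/scene0.png

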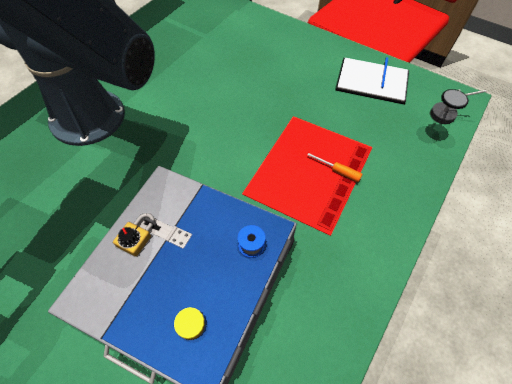

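View pics/side0.png

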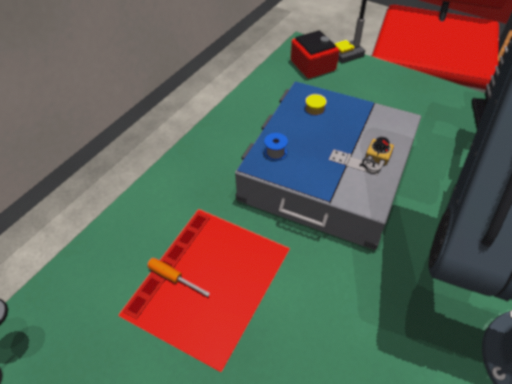

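The scene view shows the padlock at about (130,237) on the grey deck, the strongbox corners at (160,168), (52,312) and (296,222), the mat corners at (297,118), (371,149), (330,230) and (244,192), and the screwdriver at (335,168). The side view shows the lock at about (379,150) and the mat centre near (205,290). Next I'll enlarge the lock in both views.

```bash
cat > h.py <<'E'
import numpy as np,cv2
from scipy.spatial.transform import Rotation as R
CAL={"scene":(355.98531,257.74016,196.7153,[0.8035,-0.3365,0.7649],[0.2569,0.0732,0.278,0.9227]),
"side":(443.49682,257.58319,191.33787,[0.2866,0.5074,0.8449],[-0.0999,0.3207,0.9042,-0.2639])}
def cam(n):
    return CAL[n] if isinstance(n,str) else (n["camera_matrix"][0,0],n["camera_matrix"][0,2],n["camera_matrix"][1,2],n["position"],n["rotation"])
def atz(n,u,v,z):
    f,cx,cy,p,q=cam(n); p=np.array(p)
    q=np.array(q); r=R.from_quat(q) if q.ndim==1 else R.from_matrix(q)
    d=r.apply([(u-cx)/f,-(v-cy)/f,-1]); return p+d*(z-p[2])/d[2]
def proj(n,P):
    f,cx,cy,p,q=cam(n); r=R.from_quat(q)
    c=r.inv().apply(np.array(P)-np.array(p)); return np.stack([cx+f*c[...,0]/-c[...,2],cy-f*c[...,1]/-c[...,2]],-1)
E
python3 - <<'E'
from h import *
for n,l in {"scene":[(160,168,.11),(52,312,.11),(296,222,.114),(130,237,.14),(297,118,.005),(371,149,.005),(330,230,.005),(244,192,.005)],"side":[(420,115,.11),(295,84,.114),(373,247,.11),(237,194,.114),(381,146,.14),(202,211,.005),(289,250,.005),(221,367,.005),(122,314,.005)]}.items():
    for u,v,z in l: print(n,u,v,np.round(atz(n,u,v,z),4))
a=cv2.imread("pics/scene0.png")[195:275,90:210]; b=cv2.imread("pics/side0.png")[115:195,320:440]
cv2.imwrite("pics/crop0.png",np.vstack([cv2.resize(x,None,fx=3.7,fy=3.7,interpolation=cv2.INTER_CUBIC) for x in(a,b)]))
E
```

```text
scene 160 168 [ 0.3668 -0.0645  0.11  ]
scene 52 312 [ 0.4174 -0.4103  0.11  ]
scene 296 222 [ 0.6909 -0.0144  0.114 ]
scene 130 237 [ 0.4472 -0.231   0.14  ]
scene 297 118 [0.5057 0.3305 0.005 ]
scene 371 149 [0.7299 0.3445 0.005 ]
scene 330 230 [0.7497 0.0657 0.005 ]
scene 244 192 [0.5209 0.04   0.005 ]
side 420 115 [ 0.4107 -0.4125  0.11  ]
side 295 84 [ 0.7318 -0.3518  0.114 ]
side 373 247 [0.3546 0.0049 0.11  ]
side 237 194 [0.6498 0.0392 0.114 ]
side 381 146 [ 0.443  -0.2291  0.14  ]
side 202 211 [0.7448 0.0562 0.005 ]
side 289 250 [0.5171 0.0391 0.005 ]
side 221 367 [0.4963 0.3244 0.005 ]
side 122 314 [0.7241 0.3471 0.005 ]
```

View pics/crop0.png

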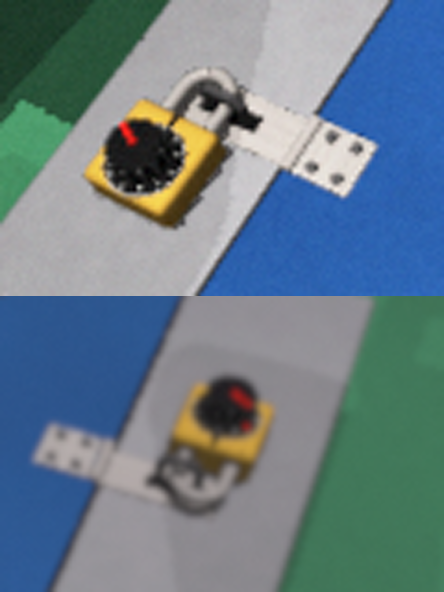

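The crops show the lock body square to the box, with its shackle pointing along the box's +y. The red mark is at about (128,133) in the upper crop and the index line is near (178,118), so the dial sits at a positive angle of very roughly 1 rad. I'll move above the lock for a close wrist view.

```bash
cat >> h.py <<'E'
def plan(x,y,z,psi,n,base=None):
    """rows to bring TCP to x,y,z with tool x yaw psi, pointing down, in n rows"""
    from station import monitor
    s=monitor.observe(); r=R.from_quat(s["tcp_rot"]); p=np.array(s["eef_pos"])
    T=R.from_euler('z',psi)*R.from_euler('x',np.pi)
    w=(r.inv()*T).as_rotvec(); d=np.array([x,y,z])-p
    print("dist mm/row",np.round(1000*np.linalg.norm(d)/n,1),"rot/row",np.round(np.linalg.norm(w)/n,3),"twist/row",np.round(w/n,4))
    for i in range(n):
        print(np.round((r*R.from_rotvec(w*i/n)).inv().apply(d/n)*100,2).tolist())
def state():
    from station import monitor
    s=monitor.observe(); r=R.from_quat(s["tcp_rot"]); X=r.apply([1,0,0])
    print("t",s["time"],"p",np.round(s["eef_pos"],4),"psi",round(float(np.arctan2(X[1],X[0])),4),"z",np.round(r.apply([0,0,1]),4),"F",np.round(s["ft_force"],2),"T",np.round(s["ft_torque"],3),"gap",round(float(s["finger_gap"]),4),"grip",np.round(s["grip_force"],1),"q",np.round(s["qpos"],3))
E
python3 -c "
from h import *
plan(.447,-.235,.25,1.719,10)"
```

```text
dist mm/row 41.9 rot/row 0.136 twist/row [-1.00e-04 -1.00e-04 -1.36e-01]
[3.36, -2.47, -0.4]
[3.66, -2.0, -0.4]
[3.9, -1.48, -0.4]
[4.07, -0.94, -0.4]
[4.15, -0.38, -0.4]
[4.17, 0.19, -0.4]
[4.1, 0.75, -0.4]
[3.96, 1.3, -0.4]
[3.75, 1.83, -0.4]
[3.47, 2.32, -0.4]
```

Request:
{"name": "send_rows", "arguments": {
  "rows": [
    {"travel": [3.36,-2.47,-0.4],"twist": [0,0,-0.136],"hand": 8.5},
    {"travel": [3.66,-2.0,-0.4],"twist": [0,0,-0.136],"hand": 8.5},
    {"travel": [3.9,-1.48,-0.4],"twist": [0,0,-0.136],"hand": 8.5},
    {"travel": [4.07,-0.94,-0.4],"twist": [0,0,-0.136],"hand": 8.5},
    {"travel": [4.15,-0.38,-0.4],"twist": [0,0,-0.136],"hand": 8.5},
    {"travel": [4.17,0.19,-0.4],"twist": [0,0,-0.136],"hand": 8.5},
    {"travel": [4.1,0.75,-0.4],"twist": [0,0,-0.136],"hand": 8.5},
    {"travel": [3.96,1.3,-0.4],"twist": [0,0,-0.136],"hand": 8.5},
    {"travel": [3.75,1.83,-0.4],"twist": [0,0,-0.136],"hand": 8.5},
    {"travel": [3.47,2.32,-0.4],"twist": [0,0,-0.136],"hand": 8.5},
    {"travel": [0,0,0],"twist": [0,0,0],"hand": 8.5},
    {"travel": [0,0,0],"twist": [0,0,0],"hand": 8.5}
  ]
}}

```text
time: 1.35
eef_pos: [0.4473, -0.2349, 0.2506]
tcp_rot: [0.652, 0.758, -0.0, -0.0]
ft_force: [-0.7, 0.3, 1.0]
finger_gap: 0.0846
grip_force: 0.0
```

```bash
python3 - <<'E'
from h import *
import pickle
from station import read_camera
state()
c=read_camera("wrist"); pickle.dump(c,open("w1.pkl","wb"))
print(np.round(c["position"],4),np.round(c["rotation"],4))
cv2.imwrite("pics/w1.png",cv2.resize(c["img"][:,:,::-1],None,fx=1.5,fy=1.5,interpolation=cv2.INTER_CUBIC))
E
```

```text
t 1.35 p [ 0.4473 -0.2349  0.2506] psi 1.7204 z [-4.e-04 -4.e-04 -1.e+00] F [-0.72  0.35  0.99] T [ 0.016  0.005 -0.018] gap 0.0846 grip 0.0 q [-7.050e-01  3.160e-01  1.679e+00 -1.000e-03  1.147e+00 -8.540e-01]
[ 0.4346 -0.1557  0.4135] [-0.1573 -0.0114  0.0739  0.9847]
```

View pics/w1.png

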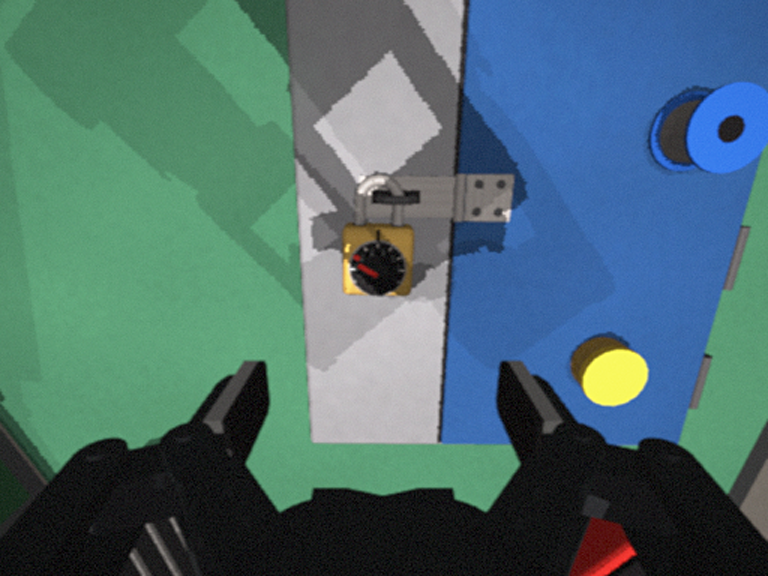

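The wrist view (1.5x) shows the lock body at about (378,260), the dial at (378,268), the index line at (378,237), the red mark around (365,266) and the staple at (397,197). I'll enlarge the dial.

```bash
python3 - <<'E'
from h import *
import pickle
c=pickle.load(open("w1.pkl","rb"))
cv2.imwrite("pics/w1c.png",cv2.resize(c["img"][110:202,214:306,::-1],None,fx=6.5,fy=6.5,interpolation=cv2.INTER_CUBIC))
E
```

```text
(no output)
```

View pics/w1c.png

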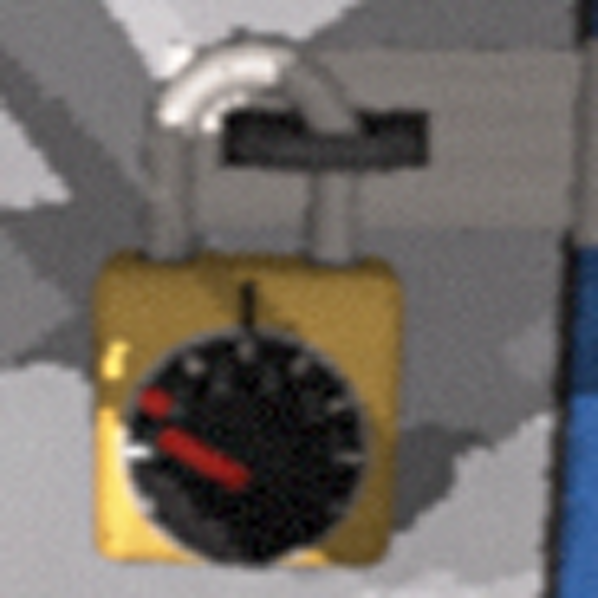

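The dial's skirt is centred at about (246,447) in the crop. The red dot at (155,402) and the bar from (165,437) to (245,480) put the mark about 60° counter-clockwise of the index line at (248,300), which is two clicks. Now for positions.

```bash
python3 - <<'E'
from h import *
import pickle
c=pickle.load(open("w1.pkl","rb"))
A=lambda u,v,z: atz(c,214+u/6.5,110+v/6.5,z)
P={k:A(*v) for k,v in dict(skirt=(246,447,.137),bar0=(246,480,.153),dot=(155,402,.137),barA=(165,437,.153),idx0=(248,290,.134),fl=(96,258,.134),fr=(402,260,.134),bl=(96,560,.134),br=(388,562,.134),stL=(226,140,.137),stR=(428,135,.137)).items()}
for k in P: print(k,np.round(P[k],4))
d=P["stR"]-P["stL"]; print("staple x yaw",np.arctan2(d[1],d[0]))
d=P["fr"]-P["fl"]; print("lock -y yaw",np.arctan2(d[1],d[0]))
ct=(P["fl"]+P["fr"])/2; print("staple mid",(P["stL"]+P["stR"])/2,"front mid",ct)
a=lambda v:np.arctan2(v[1],v[0])
print("dial",a(P["dot"]-P["skirt"])-a(P["idx0"]-P["skirt"]),a(P["barA"]-P["bar0"])-a(P["idx0"]-P["skirt"]))
u,v=214+246/6.5,110+447/6.5
print(proj("scene",P["skirt"]),proj("side",P["skirt"]))
E
```

```text
skirt [ 0.4427 -0.2327  0.137 ]
bar0 [ 0.443  -0.2336  0.153 ]
dot [ 0.4267 -0.2274  0.137 ]
barA [ 0.4295 -0.2286  0.153 ]
idx0 [ 0.4392 -0.2072  0.134 ]
fl [ 0.4141 -0.2058  0.134 ]
fr [ 0.4632 -0.1987  0.134 ]
bl [ 0.4203 -0.2573  0.134 ]
br [ 0.4698 -0.2502  0.134 ]
stL [ 0.4323 -0.1837  0.137 ]
stR [ 0.4635 -0.1782  0.137 ]
staple x yaw 0.17409532339768077
lock -y yaw 0.1433318040843098
staple mid [ 0.44789865 -0.18097652  0.137     ] front mid [ 0.43864108 -0.20220805  0.134     ]
dial 1.111122967598516 1.07901514609279
[128.10536364 237.15964374] [381.50843146 146.03093293]
```

Request:
{"name": "send_rows", "arguments": {
  "rows": [
    {"travel": [0.25,-0.4,0],"twist": [0,0,-0.13],"hand": 5.5},
    {"travel": [0,0,1],"twist": [0,0,-0.13],"hand": 5.5},
    {"travel": [0,0,1],"twist": [0,0,-0.13],"hand": 5.5},
    {"travel": [0,0,1],"twist": [0,0,-0.13],"hand": 5.5},
    {"travel": [0,0,1],"twist": [0,0,-0.13],"hand": 5.5},
    {"travel": [0,0,1],"twist": [0,0,-0.13],"hand": 5.5},
    {"travel": [0,0,1],"twist": [0,0,-0.13],"hand": 5.5},
    {"travel": [0,0,1],"twist": [0,0,-0.13],"hand": 5.5},
    {"travel": [0,0,1],"twist": [0,0,0],"hand": 5.5},
    {"travel": [0,0,0],"twist": [0,0,0],"hand": 5.5},
    {"travel": [0,0,0],"twist": [0,0,0],"hand": 5.5}
  ]
}}

```text
time: 2.5
eef_pos: [0.4424, -0.2344, 0.1704]
tcp_rot: [0.192, 0.981, 0.0, -0.0]
ft_force: [-0.2, -0.0, 0.1]
finger_gap: 0.0551
grip_force: 0.0
```

```bash
python3 - <<'E'
from h import *
state()
plan(.443,-.233,.140,2.76,2)
E
```

```text
t 2.5 p [ 0.4424 -0.2344  0.1704] psi 2.7555 z [-5.e-04  3.e-04 -1.e+00] F [-0.19 -0.02  0.14] T [-0.045 -0.043 -0.041] gap 0.0551 grip 0.0 q [-0.711  0.42   1.783 -0.     0.94  -1.895]
dist mm/row 15.2 rot/row 0.002 twist/row [ 0.     -0.0003 -0.0023]
[-0.0, 0.07, 1.52]
[-0.0, 0.07, 1.52]
```

Request:
{"name": "send_rows", "arguments": {
  "rows": [
    {"travel": [0,0.14,1],"twist": [0,0,0],"hand": 5.5},
    {"travel": [0,0,1],"twist": [0,0,0],"hand": 5.5},
    {"travel": [0,0,1],"twist": [0,0,0],"hand": 5.5},
    {"travel": [0,0,0],"twist": [0,0,0],"hand": 5.5},
    {"travel": [0,0,0],"twist": [0,0,0],"hand": 4},
    {"travel": [0,0,0],"twist": [0,0,0],"hand": 2.5},
    {"travel": [0,0,0],"twist": [0,0,0],"hand": 2},
    {"travel": [0,0,0],"twist": [0,0,0],"hand": 2},
    {"travel": [0,0,0],"twist": [0,0,0],"hand": 2},
    {"travel": [0,0,0],"twist": [0,0,0],"hand": 2}
  ],
  "grip_force": 40
}}

```text
time: 3.5
eef_pos: [0.4434, -0.2325, 0.1408]
tcp_rot: [0.19, 0.982, -0.0, 0.0]
ft_force: [-0.0, 0.8, 0.2]
finger_gap: 0.0196
grip_force: 0.0
```

```bash
python3 - <<'E'
from h import *
state()
E
```

```text
t 3.5 p [ 0.4434 -0.2325  0.1408] psi 2.7588 z [ 3.e-04 -2.e-04 -1.e+00] F [-0.02  0.76  0.22] T [-0.01   0.015 -0.034] gap 0.0196 grip 0.0 q [-0.706  0.466  1.812 -0.     0.863 -1.894]
```

The fingers shut to 20 mm with no force on the pads, so the dial is not between them. I need a look.

```bash
python3 - <<'E'
from h import *
import pickle
from station import read_camera
c=read_camera("wrist"); s=read_camera("side"); pickle.dump((c,s),open("w2.pkl","wb"))
a=cv2.resize(c["img"][150:384,130:390,::-1],None,fx=2.3,fy=2.3,interpolation=cv2.INTER_CUBIC)
b=cv2.resize(s["img"][100:206,350:408,::-1],(196,358),interpolation=cv2.INTER_CUBIC)
o=np.zeros((538,a.shape[1]+196,3),np.uint8); o[:a.shape[0],:a.shape[1]]=a[:538]; o[:358,a.shape[1]:]=b
cv2.imwrite("pics/w2.png",o)
E
```

```text
(no output)
```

View pics/w2.png

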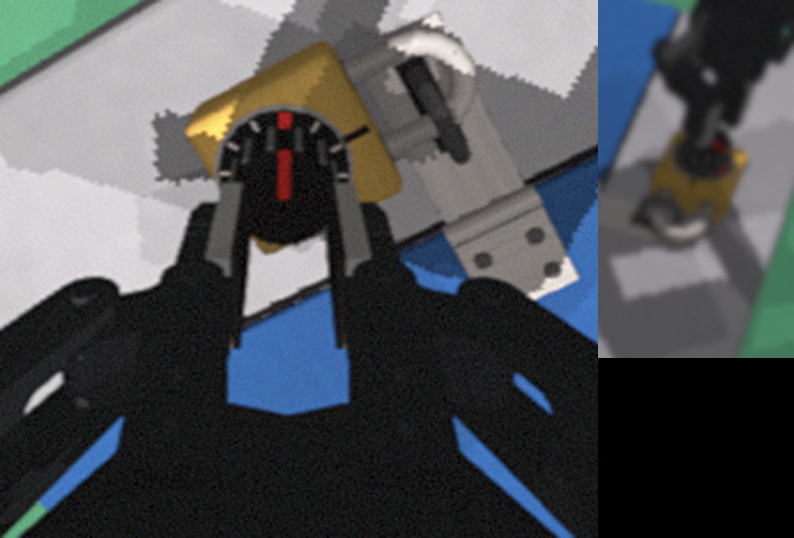

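```bash
python3 - <<'E'
from h import *
import pickle
from station import monitor
c,s=pickle.load(open("w2.pkl","rb"))
st=monitor.observe(); r=R.from_quat(st["tcp_rot"]); p=np.array(st["eef_pos"])
def px(P): 
    return np.round((proj(c,P)-[130,150])*2.3,0)
def gap(z): return [np.round(atz(c,130+u/2.3,150+v/2.3,z),4) for u,v in ((242,185),(335,185))]
for n,o in dict(tcp=(0,0,0),L15=(0,-.015,0),R15=(0,.015,0),f15=(.011,.015,0),f10=(.011,.0098,0),f10u=(.011,.0098,-.019),g15u=(.011,.015,-.019)).items(): print(n,px(p+r.apply(o)))
print("dial top",px(np.array([.443,-.233,.153])),"skirt",px(np.array([.443,-.233,.137])))
state(); E=0
print(atz(c,130+285/2.3,150+200/2.3,.153))
E
```

```text
tcp [288. 181.]
L15 [237. 181.]
R15 [339. 181.]
f15 [340. 147.]
f10 [322. 147.]
f10u [326. 176.]
g15u [346. 176.]
dial top [286. 201.] skirt [286. 175.]
t 3.6 p [ 0.4433 -0.2324  0.1407] psi 2.7587 z [ 1.e-04 -1.e-04 -1.e+00] F [0.58 0.14 0.77] T [ 0.024 -0.016 -0.043] gap 0.0199 grip 0.0 q [-0.707  0.467  1.812  0.     0.863 -1.894]
[ 0.44267336 -0.23305575  0.153     ]
```

The projection shows that the finger tips sit roughly 20 mm behind the nominal TCP, so they closed above the dial. I'll reopen, go lower and grip again while watching the force.

Request:
{"name": "send_rows", "arguments": {
  "rows": [
    {"travel": [0,0,0],"twist": [0,0,0],"hand": 5},
    {"travel": [0,0,0],"twist": [0,0,0],"hand": 5},
    {"travel": [0,0,0],"twist": [0,0,0],"hand": 5},
    {"travel": [0,0,0.7],"twist": [0,0,0],"hand": 5},
    {"travel": [0,0,0.7],"twist": [0,0,0],"hand": 5},
    {"travel": [0,0,0.4],"twist": [0,0,0],"hand": 5},
    {"travel": [0,0,0],"twist": [0,0,0],"hand": 5},
    {"travel": [0,0,0],"twist": [0,0,0],"hand": 2},
    {"travel": [0,0,0],"twist": [0,0,0],"hand": 2},
    {"travel": [0,0,0],"twist": [0,0,0],"hand": 2},
    {"travel": [0,0,0],"twist": [0,0,0],"hand": 2},
    {"travel": [0,0,0],"twist": [0,0,0],"hand": 2}
  ],
  "grip_force": 40
}}

```text
time: 4.8
eef_pos: [0.4434, -0.2326, 0.1229]
tcp_rot: [0.19, 0.982, -0.0, 0.0]
ft_force: [-0.4, 0.6, 1.3]
finger_gap: 0.028
grip_force: 39.5
```

```bash
python3 -c "
from h import *
state()"
```

```text
t 4.8 p [ 0.4434 -0.2326  0.1229] psi 2.7588 z [ 4.e-04 -5.e-04 -1.e+00] F [-0.4   0.63  1.29] T [-0.038  0.111  0.054] gap 0.028 grip 39.5 q [-0.707  0.496  1.827 -0.     0.818 -1.894]
```

Request:
{"name": "send_rows", "arguments": {
  "rows": [
    {"travel": [0,0,0],"twist": [0,0,0.1],"hand": 2},
    {"travel": [0,0,0],"twist": [0,0,0.1],"hand": 2},
    {"travel": [0,0,0],"twist": [0,0,0.1],"hand": 2},
    {"travel": [0,0,0],"twist": [0,0,0.1],"hand": 2},
    {"travel": [0,0,0],"twist": [0,0,0.1],"hand": 2},
    {"travel": [0,0,0],"twist": [0,0,0.1],"hand": 2},
    {"travel": [0,0,0],"twist": [0,0,0.1],"hand": 2},
    {"travel": [0,0,0],"twist": [0,0,0.1],"hand": 2},
    {"travel": [0,0,0],"twist": [0,0,0.1],"hand": 2},
    {"travel": [0,0,0],"twist": [0,0,0.1],"hand": 2},
    {"travel": [0,0,0],"twist": [0,0,0.1],"hand": 2},
    {"travel": [0,0,0],"twist": [0,0,0],"hand": 2}
  ],
  "grip_force": 40
}}

```text
time: 6.0
eef_pos: [0.4433, -0.2324, 0.1228]
tcp_rot: [0.675, 0.738, 0.0, 0.0]
ft_force: [-0.5, 1.0, 2.5]
finger_gap: 0.0279
grip_force: 39.5
```

```bash
python3 - <<'E'
from h import *
import pickle
from station import read_camera
state()
c=read_camera("wrist"); pickle.dump(c,open("w3.pkl","wb"))
cv2.imwrite("pics/w3.png",cv2.resize(c["img"][130:280,170:340,::-1],None,fx=3.5,fy=3.5,interpolation=cv2.INTER_CUBIC))
E
```

```text
t 6.0 p [ 0.4433 -0.2324  0.1228] psi 1.6588 z [ 2.e-04 -1.e-04 -1.e+00] F [-0.51  1.01  2.48] T [-0.069  0.178 -0.088] gap 0.0279 grip 39.5 q [-0.707  0.496  1.827  0.     0.818 -0.795]
```

View pics/w3.png

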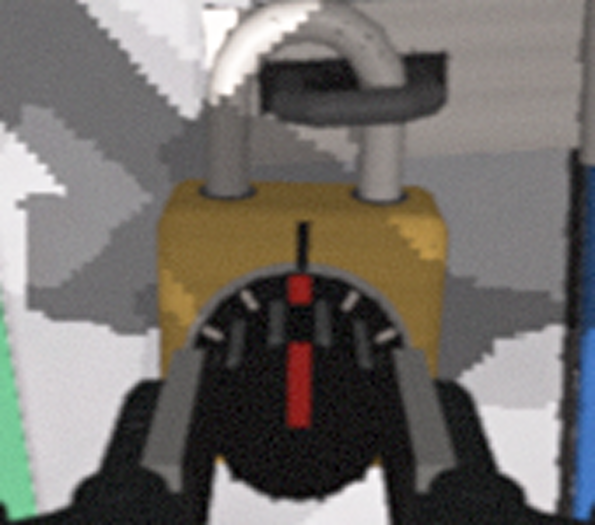

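The red mark at (300,290) is in line with the index line at (303,240), so the dial reads about 0. The shackle is still shut. I'll release the dial and take the body by its sides.

Request:
{"name": "send_rows", "arguments": {
  "rows": [
    {"travel": [0,0,0],"twist": [0,0,0],"hand": 5},
    {"travel": [0,0,0],"twist": [0,0,0],"hand": 8.4},
    {"travel": [0,0,0],"twist": [0,0,0],"hand": 8.4},
    {"travel": [0,0,0],"twist": [0,0,0],"hand": 8.4},
    {"travel": [0,0,0],"twist": [0,0,0],"hand": 8.4},
    {"travel": [0,0,0.6],"twist": [0,0,0],"hand": 8.4},
    {"travel": [0,0,0.6],"twist": [0,0,0],"hand": 8.4},
    {"travel": [0,0,0.6],"twist": [0,0,0],"hand": 8.4},
    {"travel": [0,0,0.5],"twist": [0,0,0],"hand": 8.4},
    {"travel": [0,0,0],"twist": [0,0,0],"hand": 8.4},
    {"travel": [0,0,0],"twist": [0,0,0],"hand": 8.4}
  ]
}}

```text
time: 7.15
eef_pos: [0.4432, -0.2324, 0.0993]
tcp_rot: [0.675, 0.738, -0.0, -0.0]
ft_force: [0.2, 0.4, -0.4]
finger_gap: 0.0839
grip_force: 0.0
```

Request:
{"name": "send_rows", "arguments": {
  "rows": [
    {"travel": [0,0,0],"twist": [0,0,0],"hand": 6.5},
    {"travel": [0,0,0],"twist": [0,0,0],"hand": 5.6},
    {"travel": [0,0,0],"twist": [0,0,0],"hand": 4.5},
    {"travel": [0,0,0],"twist": [0,0,0],"hand": 4.5},
    {"travel": [0,0,0],"twist": [0,0,0],"hand": 4.5},
    {"travel": [0,0,0],"twist": [0,0,0],"hand": 4.5},
    {"travel": [0,0,0],"twist": [0,0,0],"hand": 4.5}
  ],
  "grip_force": 60
}}

```text
time: 7.85
eef_pos: [0.4434, -0.2326, 0.1003]
tcp_rot: [0.675, 0.738, -0.0, 0.0]
ft_force: [-1.1, 0.8, 5.7]
finger_gap: 0.0505
grip_force: 62.6
```

```bash
python3 -c "
from h import *
state()"
```

```text
t 7.85 p [ 0.4434 -0.2326  0.1003] psi 1.6588 z [ 5.e-04 -6.e-04 -1.e+00] F [-1.1   0.84  5.74] T [ 0.024  0.279 -0.063] gap 0.0505 grip 62.6 q [-0.707  0.536  1.844 -0.     0.761 -0.794]
```

Request:
{"name": "send_rows", "arguments": {
  "rows": [
    {"travel": [0,0,-0.1],"twist": [0,0,0],"hand": 4.5},
    {"travel": [-0.3,0,0],"twist": [0,0,0],"hand": 4.5},
    {"travel": [-0.3,0,0],"twist": [0,0,0],"hand": 4.5},
    {"travel": [-0.3,0,0],"twist": [0,0,0],"hand": 4.5},
    {"travel": [-0.3,0,0],"twist": [0,0,0],"hand": 4.5},
    {"travel": [-0.3,0,0],"twist": [0,0,0],"hand": 4.5},
    {"travel": [0,0,0],"twist": [0,0,0],"hand": 4.5}
  ]
}}

```text
time: 8.55
eef_pos: [0.4443, -0.2477, 0.1003]
tcp_rot: [0.675, 0.738, -0.0, -0.0]
ft_force: [-0.7, 2.2, -2.7]
finger_gap: 0.0501
grip_force: 62.7
```

```bash
python3 -c "
from h import *
state()"
```

```text
t 8.55 p [ 0.4443 -0.2477  0.1003] psi 1.6591 z [-9.e-04  1.e-04 -1.e+00] F [-0.7   2.18 -2.73] T [0.375 0.159 0.07 ] gap 0.0501 grip 62.7 q [-7.280e-01  5.440e-01  1.823e+00 -1.000e-03  7.760e-01 -8.160e-01]
```

The resistance is only about 2 N after 15 mm, so the shackle is drawing.

Request:
{"name": "send_rows", "arguments": {
  "rows": [
    {"travel": [-0.3,0,0],"twist": [0,0,0],"hand": 4.5},
    {"travel": [-0.3,0,0],"twist": [0,0,0],"hand": 4.5},
    {"travel": [-0.3,0,0],"twist": [0,0,0],"hand": 4.5},
    {"travel": [-0.2,0,0],"twist": [0,0,0],"hand": 4.5},
    {"travel": [0,0,0],"twist": [0,0,0],"hand": 4.5}
  ]
}}

```text
time: 9.05
eef_pos: [0.4453, -0.2589, 0.1005]
tcp_rot: [0.675, 0.738, -0.0, -0.0]
ft_force: [-1.0, 1.2, -3.1]
finger_gap: 0.0503
grip_force: 62.5
```

```bash
python3 -c "
from h import *
state()"
```

```text
t 9.05 p [ 0.4453 -0.2589  0.1005] psi 1.6591 z [-7.e-04 -4.e-04 -1.e+00] F [-1.04  1.22 -3.11] T [0.22  0.313 0.141] gap 0.0503 grip 62.5 q [-7.430e-01  5.490e-01  1.808e+00 -1.000e-03  7.850e-01 -8.310e-01]
```

Request:
{"name": "send_rows", "arguments": {
  "rows": [
    {"travel": [-0.15,0,0],"twist": [0,0,0],"hand": 4.5},
    {"travel": [-0.15,0,0],"twist": [0,0,0],"hand": 4.5},
    {"travel": [0,0,0],"twist": [0,0,0],"hand": 4.5}
  ]
}}

```text
time: 9.35
eef_pos: [0.4455, -0.2611, 0.1005]
tcp_rot: [0.675, 0.738, -0.0, -0.001]
ft_force: [-1.9, 2.5, -3.5]
finger_gap: 0.0505
grip_force: 62.5
```

```bash
python3 - <<'E'
from h import *
import pickle
from station import read_camera
state()
c=read_camera("wrist"); pickle.dump(c,open("w4.pkl","wb"))
cv2.imwrite("pics/w4.png",cv2.resize(c["img"][90:260,150:350,::-1],None,fx=3.2,fy=3.2,interpolation=cv2.INTER_CUBIC))
E
```

```text
t 9.35 p [ 0.4455 -0.2611  0.1005] psi 1.6589 z [-8.e-04  7.e-04 -1.e+00] F [-1.89  2.48 -3.46] T [0.354 0.381 0.15 ] gap 0.0505 grip 62.5 q [-0.747  0.551  1.804 -0.     0.788 -0.835]
```

View pics/w4.png

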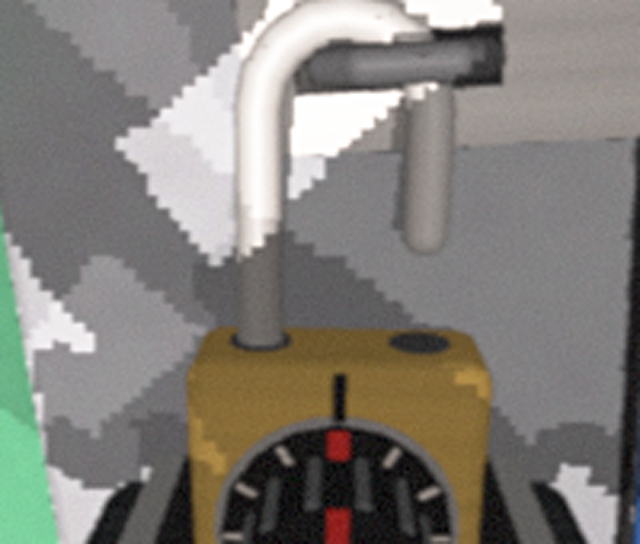

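The shackle is fully open. The toe tip is at (425,250), about 16 mm ahead of its hole at (418,343), and the staple bar runs from (297,70) to (503,55). Now I'll work out the leg's lateral position relative to the staple before pushing the tip through.

```bash
python3 - <<'E'
from h import *
import pickle
c=pickle.load(open("w4.pkl","rb"))
A=lambda u,v,z: atz(c,150+u/3.2,90+v/3.2,z)
zc=.1225
P={k:A(*v) for k,v in dict(sL=(297,58,.137),sR=(503,43,.137),sLb=(297,90,.134),sRb=(503,82,.134),tip=(425,245,zc),toeA=(432,110,zc),heel=(264,220,zc),hole=(418,343,zc),idx=(340,380,.1345),dotc=(339,440,.1375),frontL=(208,335,.13),frontR=(468,335,.13)).items()}
st=(P["sL"]+P["sR"])/2
sx=(P["sR"]-P["sL"])[:2]; print("staple len",np.linalg.norm(sx),"yaw x",np.arctan2(sx[1],sx[0]))
yaw=.148; ex=np.array([np.cos(yaw),np.sin(yaw)]); ey=np.array([-ex[1],ex[0]])
for k in P: d=(P[k]-st)[:2]; print(k,np.round(P[k],4),"in staple frame mm",np.round([d@ex*1e3,d@ey*1e3],1))
E
```

```text
staple len 0.029219031548366015 yaw x 0.15763785429397786
sL [ 0.4323 -0.184   0.137 ] in staple frame mm [-14.6  -0.1]
sR [ 0.4611 -0.1794  0.137 ] in staple frame mm [14.6  0.1]
sLb [ 0.4325 -0.1885  0.134 ] in staple frame mm [-15.1  -4.7]
sRb [ 0.4625 -0.1847  0.134 ] in staple frame mm [15.2 -5.3]
tip [ 0.4555 -0.2125  0.1225] in staple frame mm [  4.2 -31.8]
toeA [ 0.454  -0.1903  0.1225] in staple frame mm [ 5.9 -9.6]
heel [ 0.4281 -0.2106  0.1225] in staple frame mm [-22.7 -25.9]
hole [ 0.4564 -0.2301  0.1225] in staple frame mm [  2.4 -49.4]
idx [ 0.4429 -0.2335  0.1345] in staple frame mm [-11.4 -50.7]
dotc [ 0.4436 -0.2428  0.1375] in staple frame mm [-12.1 -60. ]
frontL [ 0.4205 -0.2292  0.13  ] in staple frame mm [-32.9 -43.2]
frontR [ 0.4635 -0.2254  0.13  ] in staple frame mm [ 10.2 -45.7]
```

Request:
{"name": "send_rows", "arguments": {
  "rows": [
    {"travel": [0.4,0,0],"twist": [0,0,0],"hand": 4.5},
    {"travel": [0,-0.1,0],"twist": [0,0,-0.035],"hand": 4.5},
    {"travel": [0,0,0],"twist": [0,0,-0.035],"hand": 4.5},
    {"travel": [0.4,0,0],"twist": [0,0,0],"hand": 4.5},
    {"travel": [0.4,0,0],"twist": [0,0,0],"hand": 4.5},
    {"travel": [0.4,0,0],"twist": [0,0,0],"hand": 4.5},
    {"travel": [0,0,0],"twist": [0,0,0],"hand": 4.5}
  ]
}}

```text
time: 10.1
eef_pos: [0.4425, -0.2448, 0.1006]
tcp_rot: [0.649, 0.761, 0.0, -0.0]
ft_force: [-0.2, -0.2, -4.0]
finger_gap: 0.0504
grip_force: 62.7
```

```bash
python3 - <<'E'
from h import *
import pickle
from station import read_camera
state()
c=read_camera("wrist"); pickle.dump(c,open("w5.pkl","wb"))
cv2.imwrite("pics/w5.png",cv2.resize(c["img"][90:260,150:350,::-1],None,fx=3.2,fy=3.2,interpolation=cv2.INTER_CUBIC))
E
```

```text
t 10.1 p [ 0.4425 -0.2448  0.1006] psi 1.7291 z [-2.e-04  3.e-04 -1.e+00] F [-0.2  -0.2  -4.03] T [-0.03   0.051  0.024] gap 0.0504 grip 62.7 q [-0.727  0.54   1.831  0.     0.771 -0.885]
```

View pics/w5.png

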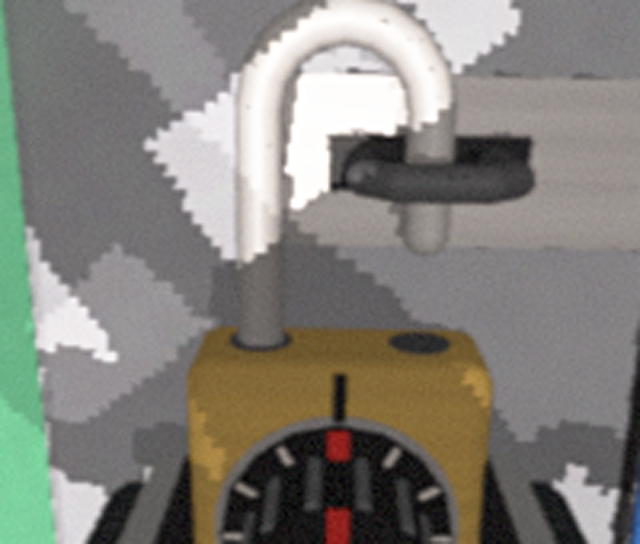

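The leg (u≈427) is now centred in the staple (345–533), with the tip still short of the bar. I'll compute the remaining push.

```bash
python3 - <<'E'
from h import *
import pickle
c=pickle.load(open("w5.pkl","rb"))
A=lambda u,v,z: atz(c,150+u/3.2,90+v/3.2,z)[:2]
psi=1.729; e=np.array([np.cos(psi),np.sin(psi)]); f=np.array([e[1],-e[0]])
T=np.array([.4425,-.2448])
for k,a in dict(bar=(439,178,.134),barfront=(439,203,.134),L=(345,175,.134),R=(533,175,.134),tip=(427,255,.1225),legL=(407,220,.1225),legR=(449,220,.1225),hole=(418,343,.1225)).items():
    d=A(*a)-T; print(k,np.round([d@e*1e3,d@f*1e3],1))
E
```

```text
bar [60.7 14.8]
barfront [56.8 14.9]
L [61.1  0.5]
R [61.1 29. ]
tip [45.9 14.6]
legL [51.9 11.1]
legR [51.9 18.1]
hole [30.  13.6]
```

Request:
{"name": "send_rows", "arguments": {
  "rows": [
    {"travel": [0.4,0,0],"twist": [0,0,0],"hand": 4.5},
    {"travel": [0.4,0,0],"twist": [0,0,0],"hand": 4.5},
    {"travel": [0.4,0,0],"twist": [0,0,0],"hand": 4.5},
    {"travel": [0.4,0,0],"twist": [0,0,0],"hand": 4.5},
    {"travel": [0.4,0,0],"twist": [0,0,0],"hand": 4.5},
    {"travel": [0.25,0,0],"twist": [0,0,0],"hand": 4.5},
    {"travel": [0,0,0],"twist": [0,0,0],"hand": 4.5},
    {"travel": [0,0,0],"twist": [0,0,0],"hand": 4.5}
  ]
}}

```text
time: 10.95
eef_pos: [0.4392, -0.2234, 0.1007]
tcp_rot: [0.649, 0.761, -0.0, 0.0]
ft_force: [0.4, -1.3, -2.5]
finger_gap: 0.0504
grip_force: 62.7
```

Request:
{"name": "send_rows", "arguments": {
  "rows": [
    {"travel": [0,0,-0.3],"twist": [0,0,0],"hand": 4.5},
    {"travel": [0,0,-0.3],"twist": [0,0,0],"hand": 4.5},
    {"travel": [0,0,0],"twist": [0,0,0],"hand": 4.5}
  ]
}}

```text
time: 11.25
eef_pos: [0.4395, -0.2238, 0.1071]
tcp_rot: [0.649, 0.761, 0.0, 0.001]
ft_force: [0.4, 0.1, -3.8]
finger_gap: 0.05
grip_force: 62.7
```

```bash
python3 -c "
from h import *
state()"
```

```text
t 11.25 p [ 0.4395 -0.2238  0.1071] psi 1.7286 z [ 1.e-03 -9.e-04 -1.e+00] F [ 0.39  0.09 -3.82] T [-0.    -0.061  0.018] gap 0.05 grip 62.7 q [-0.698  0.516  1.858  0.     0.766 -0.856]
```

Request:
{"name": "send_rows", "arguments": {
  "rows": [
    {"travel": [0,0,-0.4],"twist": [0,0,0],"hand": 4.5},
    {"travel": [0,0,-0.4],"twist": [0,0,0],"hand": 4.5},
    {"travel": [0,0,-0.5],"twist": [0,0,0],"hand": 4.5},
    {"travel": [0,0,-0.5],"twist": [0,0,0],"hand": 4.5},
    {"travel": [0,0,-1],"twist": [0,0,0],"hand": 4.5},
    {"travel": [0,0,-2],"twist": [0,0,0],"hand": 4.5},
    {"travel": [0,0,-3],"twist": [0,0,0],"hand": 4.5},
    {"travel": [0,0,-4],"twist": [0,0,0],"hand": 4.5},
    {"travel": [0,0,0],"twist": [0,0,0],"hand": 4.5}
  ]
}}

```text
time: 12.15
eef_pos: [0.4423, -0.2258, 0.2302]
tcp_rot: [0.649, 0.761, 0.0, 0.006]
ft_force: [1.5, -0.6, -3.1]
finger_gap: 0.0504
grip_force: 63.2
```

```bash
python3 -c "
from h import *
state()
plan(.622,.195,.24,1.729,12)"
```

```text
t 12.15 p [ 0.4423 -0.2258  0.2302] psi 1.729 z [ 0.0098 -0.0081 -0.9999] F [ 1.52 -0.61 -3.13] T [-0.047 -0.061  0.002] gap 0.0504 grip 63.2 q [-0.698  0.324  1.734  0.     1.071 -0.856]
dist mm/row 38.1 rot/row 0.001 twist/row [0.0007 0.0008 0.    ]
[3.23, 2.03, -0.1]
[3.23, 2.03, -0.09]
[3.23, 2.03, -0.09]
[3.23, 2.03, -0.09]
[3.23, 2.03, -0.09]
[3.23, 2.03, -0.09]
[3.23, 2.03, -0.09]
[3.23, 2.03, -0.09]
[3.23, 2.03, -0.09]
[3.23, 2.03, -0.09]
[3.23, 2.03, -0.08]
[3.23, 2.03, -0.08]
```

The lock is free and lifted. I'll carry it to the mat with a gentle ramp.

Request:
{"name": "send_rows", "arguments": {
  "rows": [
    {"travel": [1,0.63,0],"twist": [0,0,0],"hand": 4.5},
    {"travel": [2,1.26,0],"twist": [0,0,0],"hand": 4.5},
    {"travel": [2.5,1.57,0],"twist": [0,0,0],"hand": 4.5},
    {"travel": [2.5,1.57,0],"twist": [0,0,0],"hand": 4.5},
    {"travel": [2.5,1.57,0],"twist": [0,0,0],"hand": 4.5},
    {"travel": [2.5,1.57,0],"twist": [0,0,0],"hand": 4.5},
    {"travel": [2.5,1.57,0],"twist": [0,0,0],"hand": 4.5},
    {"travel": [2.5,1.57,0],"twist": [0,0,0],"hand": 4.5},
    {"travel": [2.5,1.57,0],"twist": [0,0,0],"hand": 4.5},
    {"travel": [2.5,1.57,0],"twist": [0,0,0],"hand": 4.5},
    {"travel": [2.5,1.57,0],"twist": [0,0,0],"hand": 4.5},
    {"travel": [2.5,1.57,0],"twist": [0,0,0],"hand": 4.5}
  ]
}}

```text
time: 13.35
eef_pos: [0.5669, 0.0831, 0.2222]
tcp_rot: [0.649, 0.761, -0.002, -0.002]
ft_force: [0.5, 0.6, -3.6]
finger_gap: 0.0502
grip_force: 63.1
```

Request:
{"name": "send_rows", "arguments": {
  "rows": [
    {"travel": [2.5,1.57,0],"twist": [0,0,0],"hand": 4.5},
    {"travel": [2.5,1.57,0],"twist": [0,0,0],"hand": 4.5},
    {"travel": [2,1.26,0],"twist": [0,0,0],"hand": 4.5},
    {"travel": [1.5,0.94,0],"twist": [0,0,0],"hand": 4.5},
    {"travel": [1,0.63,0],"twist": [0,0,0],"hand": 4.5},
    {"travel": [0.5,0.3,0],"twist": [0,0,0],"hand": 4.5},
    {"travel": [0,0,0],"twist": [0,0,0],"hand": 4.5},
    {"travel": [0,0,0],"twist": [0,0,0],"hand": 4.5},
    {"travel": [0,0,0],"twist": [0,0,0],"hand": 4.5},
    {"travel": [0,0,0],"twist": [0,0,0],"hand": 4.5},
    {"travel": [0,0,0],"twist": [0,0,0],"hand": 4.5}
  ]
}}

```text
time: 14.45
eef_pos: [0.6149, 0.1889, 0.2248]
tcp_rot: [0.649, 0.76, 0.0, 0.0]
ft_force: [0.9, 0.9, -3.3]
finger_gap: 0.0504
grip_force: 63.1
```

```bash
python3 - <<'E'
from h import *
from station import read_camera
state()
c=read_camera("wrist"); s=read_camera("scene")
a=cv2.resize(c["img"][:,100:400,::-1],(390,499),interpolation=cv2.INTER_CUBIC); b=cv2.resize(s["img"][60:300,200:400,::-1],(400,480))
o=np.zeros((499,790,3),np.uint8); o[:,:390]=a; o[:480,390:]=b
cv2.imwrite("pics/end.png",o)
E
```

```text
t 14.45 p [0.6149 0.1889 0.2248] psi 1.7279 z [ 1.e-04 -1.e-04 -1.e+00] F [ 0.9   0.9  -3.32] T [ 0.022 -0.008 -0.013] gap 0.0504 grip 63.1 q [ 0.125  0.538  1.369 -0.     1.235 -0.032]
```

View pics/end.png

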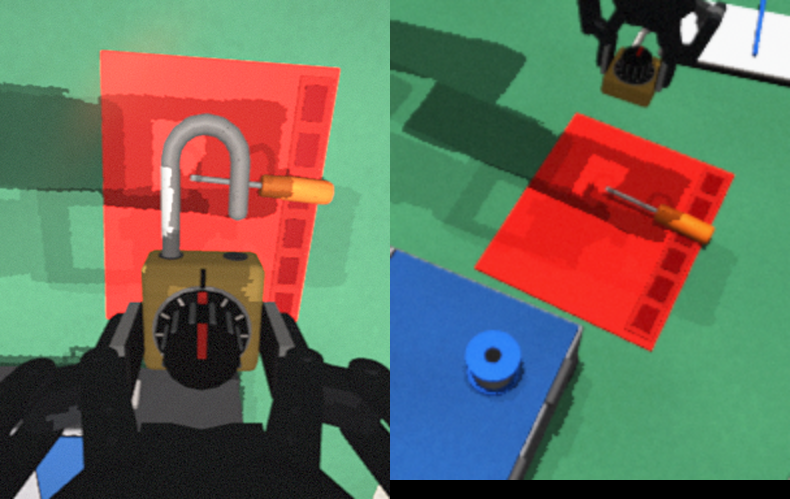

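The lock is held level, dial up and shackle open, at about (0.61, 0.19, 0.25), which is over the mat's centre. The bystanders have not moved, so I'm handing in.

```bash
python3 -c "
from station import workorder
print(workorder.close_job())"
```

```text
the job is handed in; nothing more can be done
None
```

I unlocked the padlock, worked its open shackle out of the staple, and handed the job in with the lock held up over the red mat (about 25 cm high, dial up, shackle open); no verdict came back.

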